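Find the deep bore of a punch socket on the gauge pin and hold it bore-up

ROBOT

A 6-joint arm with a two-finger parallel gripper is mounted at the origin on a cart in front of the work surface, level with it; the furniture and walls round the work are solid. World frame = base frame: x ahead of the robot, y to its left, z up, the work surface at z = 0. Lengths are in mm, angles in rad, forces in N, time in s.
With the tool pointing down it reaches from about 325 to 900 mm from the base axis. Payload 3.5 kg.
Tool frame: the origin (TCP) lies midway between the tips of the shut fingers; the grasp point (between the pads) lies 19 mm behind it; z points along the fingers, y is the direction in which the jaws open and shut (so a half turn about z gives the same grasp; the last joint's range is limited). The gripper opens to 85 mm and grips with 20 to 120 N. Pads are 22 mm wide; open, the fingers measure 114 mm over their backs; the gripper's body (76 mm by 85 mm) begins 54 mm behind the grasp point. The pads swing forward as they close: fully open they stand 13 mm farther back than shut.
Start: joints at [-1.347, 0.276, -0.026, 1.268, 0, 1.467], TCP at [200.622, -591.923, 231.313] pointing down, gripper open.
Joint ranges: [-3.12, 3.12], [-0.85, 1.88], [-1.08, 1.24], [-1.95, 2.15], [-1.57, 1.53], [-3.14, 3.14]. Speed limits (rad/s): [2.57, 2.57, 3.14, 3.14, 3.14, 3.14].

INTERFACE

Orientations are given as [roll, pitch, yaw] about the fixed x, y, z axes, in that order (R = Rz(yaw) Ry(pitch) Rx(roll)).
In Python, from station import manip, effector, solver, imaging, hand_in gives the robot as it stands. Calls block until the motion is done:
- manip.move_ptp(position, orientation): joint-space move of the TCP to a pose.
- manip.movel(position, ori=None, rate=150): straight line of the TCP; ori=None keeps the orientation; rate is the mean speed in mm/s.
- manip.move_j(angles): joint-space move.
- effector.move_gripper(opening): opening from 0.0 (shut) to 1.0 (fully open); the grip force is fixed at half the most; returns when the fingers have stopped.
- manip.sleep(seconds).
- solver.ik(position, orientation): joint angles nearest the present ones, or None.
- manip.read_state(): the state.
- imaging.read_camera(name): name is "scene" or "side" or "wrist"; returns the picture (400x640x3 uint8, blue, green, red); there is no depth.
- imaging.get_calibration(name): a dict with "fov_y" (degrees; the focal length in pixels is half the picture's height over the tangent of half this angle, whatever the lens; pixels are square), "cx", "cy" (the principal point, pixels), "k1" (the pictures are not rectified: a ray, as slopes to the right and down, at radius r is drawn at 1 + k1 r^2 times it, then the intrinsics apply), "position" and "rotation" of the camera in the world. Camera axes: x right, y up, looking along -z (the intrinsics and any distortion apply to the point x, -y, -z); pixel columns grow to the right and rows downward; lengths in mm; the calibration is good to about 2 mm. A picture is of the moment at which its call begins: read the wrist's pose just before it. get_calibration takes no time and is no camera call; for the wrist camera it gives the pose at the moment of the call.
A pose or a line that the arm cannot do raises manip.Unreachable and nothing moves.
- hand_in(): hands the job in, once; it reports no verdict.
The state is a dict: "t": time; "joints": joint angles; "qvel": joint speeds; "joint_torque": joint torques, N m; "tcp_pos": TCP position; "eef_rot": TCP orientation; "force": force on the tool from outside, world axes, zero at the start; "ft_torque": the same for the moment, N m; "opening": opening from 0.0 (shut) to 1.0 (fully open).
Only numpy, scipy, OpenCV 4.12 (cv2) and the standard library are available. Lean on these libraries where they do the work, as an engineer would, in place of code of your own. Each camera call takes 0.05 s, during which the arm holds its last target.

TASK

The square aluminium punch socket has a round opening in both ends, but only one is the deep blind bore; the other is a shallow recess. Feel which is which on the level pin of the depth gauge: push the bored end over the pin until the pin reaches, or all but reaches, the bottom of the bore, then draw the socket off, turn it so that the bore points straight up, and finish while holding it still like that in the gripper, well clear of the bench and the gauge, ready for a punch to be dropped in. Leave the doming block and the steel bench block where they are.

Things in the scene. Friction and masses are not known exactly. Their poses are not given: they have to be found in the camera images.
- socket: loose bare aluminium block, 60 mm long with a 36 x 36 mm square section, about 0.18 kg; it lies on a long side on the bench at the start, either end toward the robot. Origin at its centre (18 mm above the bench when lying). Its x axis runs lengthwise and points out of the end with the deep bore. Both ends have a central round opening 21 mm across that looks alike: at +x the blind bore, 34 mm deep; at -x a recess only 6 mm deep. Grasp it across two of the 36 mm long sides.
- bore_mouth (a point): centre of the deep bore's mouth, on the socket's axis, 30 mm from the centre at the +x end; axes as the socket's; the bore's bottom lies 34 mm in
- recess_mouth (a point): centre of the shallow recess's mouth, on the socket's axis, 30 mm from the centre at the -x end; axes as the socket's
- gauge: depth gauge, fixed to the bench: dark steel base plate 90 x 80 x 10 mm with four low screw heads, an upright 14 mm (x) by 30 mm (y) in its middle that reaches 100 mm high, and a level round steel pin 12 mm across sticking 42 mm out of the upright at 85 mm above the bench. Origin at the centre of the base's underside; z up; the pin points along the gauge's -x, which is roughly toward the robot (turned up to 25 degrees either way).
- pin_tip (a point): free end of the gauge pin, on its axis, 85 mm above the bench and 49 mm from the gauge's origin along -x; axes as the gauge's
- doming_block: loose steel cube, 42 mm, with round hollows, 0.5 kg, a bystander; origin at the centre of its underside
- steel_block: loose plain steel bench block 64 x 64 x 20 mm, 0.6 kg, a bystander; origin at the centre of its underside
There are look-alikes about, which are no part of the job. What is shaped like the socket but blue or red is not meant. Of the things shaped like the gauge, the steel one is meant.

How it is judged (in metres and radians):
On the way:
1. the gauge pin stands in the deep bore, its tip within 6 mm of the bottom (x of pin_tip in the frame of socket between -0.01 and 0.002 m and y of pin_tip in the frame of socket between -0.01 and 0.01 m and z of pin_tip in the frame of socket between -0.01 and 0.01 m), for 0.1 s.
At the end, for the whole second after the job is handed in: The socket is held in the fingers, still (under 30 mm/s and 0.3 rad/s), its bore pointing up within 15 degrees of vertical, its lower end more than 50 mm above the bench, touching neither the gauge nor the two bystander blocks and its centre more than 60 mm from the pin's tip (angle between socket's own x axis and vertical below 0.26 rad and height (world z) of recess_mouth above 0.05 m and contact force between the fingers and socket above 2 N and contact force between socket and gauge below 0.2 N and distance between socket and pin_tip above 0.06 m and contact force between socket and doming_block below 0.2 N and contact force between socket and steel_block below 0.2 N and linear speed of socket below 0.03 m/s and angular speed of socket below 0.3 rad/s); the arm keeps its last pose, push and grip.
It fails at once if the doming block is shifted by more than 20 mm (distance of doming_block from where it was at the start of the episode above 0.02 m).
It fails at once if the steel bench block is shifted by more than 20 mm (distance of steel_block from where it was at the start of the episode above 0.02 m).
It also fails if it takes over 67 s, if anything falls off the work surface, if the arm or the gripper's body presses on something with over 40 N, if the wrist force passes 120 N, or if a joint passes its speed limit or range.

## Working session

There is one attempt and no reset: what is moved stays moved. The work goes in short steps, each a Python script; the robot and the scene stay as the last script left them, time stands still between calls to the robot, and variables do not carry over. Pictures are saved under pics/ and viewed, and the job is handed in when it is done.

```bash
ls; mkdir -p pics
python3 - <<'E'
from station import manip, effector, solver, imaging, hand_in
import cv2
for n in ["scene","side","wrist"]:
    c=imaging.get_calibration(n); print(n,c)
    cv2.imwrite(f"pics/{n}0.png",imaging.read_camera(n))
s=manip.read_state(); print(s)
E
```

```text
pics
scene {'fov_y': 42.060003950099805, 'cx': 309.0991306961583, 'cy': 197.90485621366062, 'k1': -0.04797607568805381, 'position': array([-407.55120112,  657.77365008,  715.44762113]), 'rotation': array([ 1.08412196,  0.00956242, -2.22797156])}
side {'fov_y': 46.57170552630892, 'cx': 310.6037663887388, 'cy': 202.86403850925797, 'k1': -0.08333803472160797, 'position': array([ 123.28332833, 1099.88307129,  648.04337812]), 'rotation': array([ 1.15247897, -0.01692837, -2.74617113])}
wrist {'fov_y': 60.42492195165837, 'cx': 315.64788454663835, 'cy': 204.2014826402536, 'k1': -0.014750644786089175, 'position': array([ 278.69806568, -565.44873981,  373.27571068]), 'rotation': array([-3.24434122e-01,  6.11229108e-04, -1.24452636e+00])}
{'t': 0.15, 'joints': array([-1.34740865e+00,  2.77013711e-01, -2.75271084e-02,  1.26802325e+00,
        7.02792451e-06,  1.46739264e+00]), 'qvel': array([-5.90771886e-05, -2.48038191e-03,  4.79414934e-03, -5.34864024e-04,
       -1.27470120e-03, -1.22368676e-03]), 'joint_torque': array([ 5.17009321e-04, -4.46058440e+01,  2.95638514e+01,  1.05154634e-02,
       -9.45426837e-05, -6.93123468e-06]), 'tcp_pos': array([ 200.48529509, -591.33799345,  230.40042418]), 'eef_rot': array([-3.13983508e+00, -1.89455469e-04,  3.26791195e-01]), 'force': array([-0.67977955,  1.07231521, -0.22536042]), 'ft_torque': array([-0.01766646,  0.03070776,  0.02299832]), 'opening': 0.9976675248943305}
```

View pics/scene0.png

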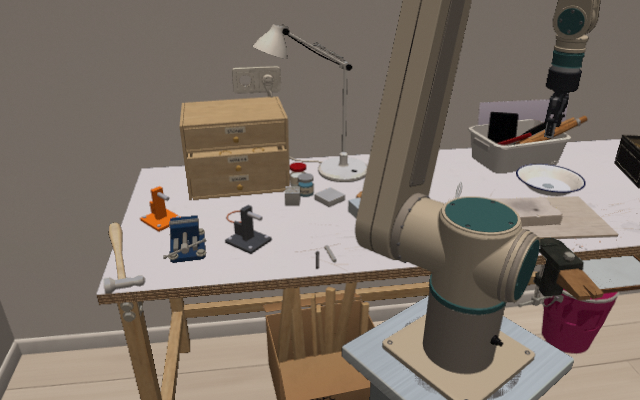

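View pics/side0.png

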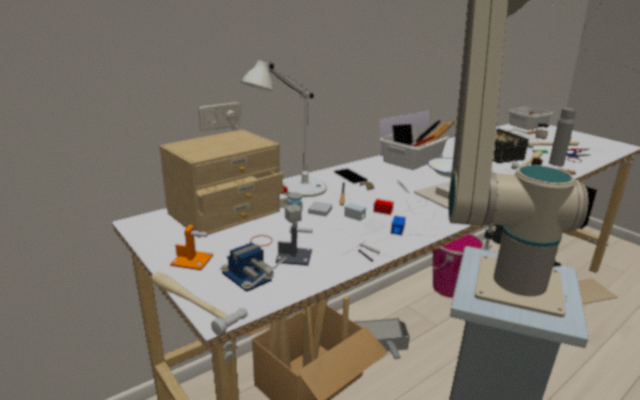

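View pics/wrist0.png

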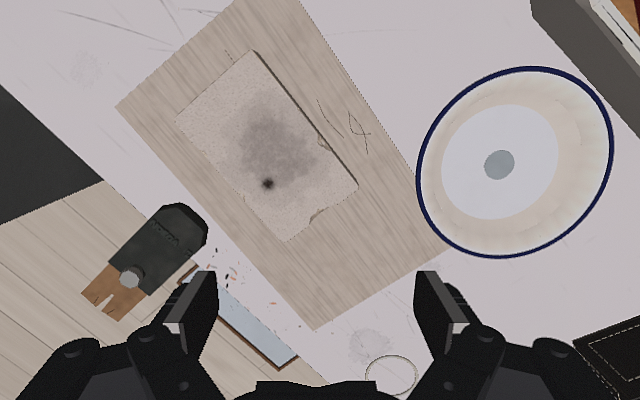

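The side view shows the socket at about (355,211), red and blue decoys at (384,206) and (398,225), the steel gauge at (295,250), the doming block at (293,212) and the steel block at (320,208). I'll cast rays to get rough positions.

```bash
cat > h.py <<'E'
import numpy as np, cv2
from scipy.spatial.transform import Rotation as Ro
from station import manip, effector, solver, imaging, hand_in
def K(c):
    f=200/np.tan(np.radians(c["fov_y"]/2)); return np.array([[f,0,c["cx"]],[0,f,c["cy"]],[0,0,1]]),np.array([c["k1"],0,0,0,0.])
def ray(c,uv):
    k,d=K(c); p=cv2.undistortPoints(np.array(uv,float).reshape(-1,1,2),k,d).reshape(-1,2)
    v=np.c_[p[:,0],-p[:,1],-np.ones(len(p))]
    return np.array(c["position"]),Ro.from_euler("xyz",c["rotation"]).apply(v)
def onz(c,uv,z):
    o,v=ray(c,uv); t=(z-o[2])/v[:,2]; return o+t[:,None]*v
def proj(c,P):
    k,d=K(c); q=Ro.from_euler("xyz",c["rotation"]).inv().apply(np.atleast_2d(P)-c["position"])*[1,-1,-1]
    return cv2.projectPoints(q,np.zeros(3),np.zeros(3),k,d)[0].reshape(-1,2)
def snap(n,f):
    c=imaging.get_calibration(n); im=imaging.read_camera(n); cv2.imwrite(f"pics/{f}.png",im); np.save(f"pics/{f}.npy",c,allow_pickle=True); return c,im
E
python3 - <<'E'
from h import *
np.set_printoptions(suppress=True,precision=1)
c=imaging.get_calibration("side")
print(onz(c,[[355,211],[384,206],[398,225],[320,208],[293,215]],18))
print("gauge",onz(c,[[294,256]],10), onz(c,[[312,231]],85))
c=imaging.get_calibration("scene")
print(onz(c,[[330,197],[292,196]],18),"gauge",onz(c,[[247,241]],10), onz(c,[[261,217]],85))
im=cv2.imread("pics/side0.png")[170:290,230:430]; cv2.imwrite("pics/sz.png",cv2.resize(im,None,fx=4,fy=4,interpolation=2))
E
```

```text
[[ 504.4 -212.9   18. ]
 [ 428.5 -291.    18. ]
 [ 353.8 -171.    18. ]
 [ 615.7 -187.1   18. ]
 [ 673.5 -102.2   18. ]]
gauge [[571.3 114.3  10. ]] [[529.   93.6  85. ]]
[[ 607.  -192.5   18. ]
 [ 680.4 -110.8   18. ]] gauge [[566.4 112.1  10. ]] [[534.   86.4  85. ]]
```

View pics/sz.png

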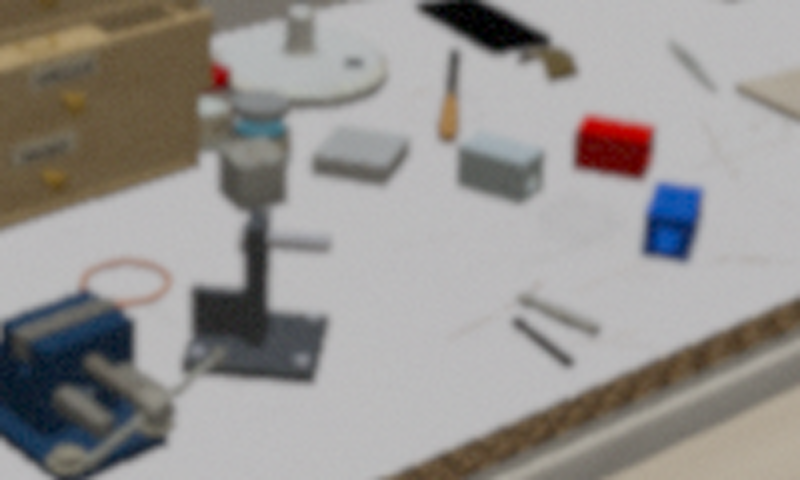

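Run:
```python
from h import *
np.set_printoptions(suppress=True,precision=3)
manip.move_ptp([545,-205,210],[np.pi,0,0])
print(manip.read_state()["t"],manip.read_state()["tcp_pos"],manip.read_state()["joints"])
manip.sleep(0.2)
snap("wrist","w1")
manip.move_ptp([575,100,260],[np.pi,0,0])
manip.sleep(0.2)
print(manip.read_state()["t"],manip.read_state()["tcp_pos"],manip.read_state()["joints"])
snap("wrist","w2")
```

```text
2.025 [ 544.901 -205.825  210.09 ] [-0.472  0.213 -0.153  1.204 -0.     2.671]
7.2 [575.001  99.946 259.979] [ 0.061  0.19  -0.076  1.305  0.    -3.08 ]
```

View pics/w1.png

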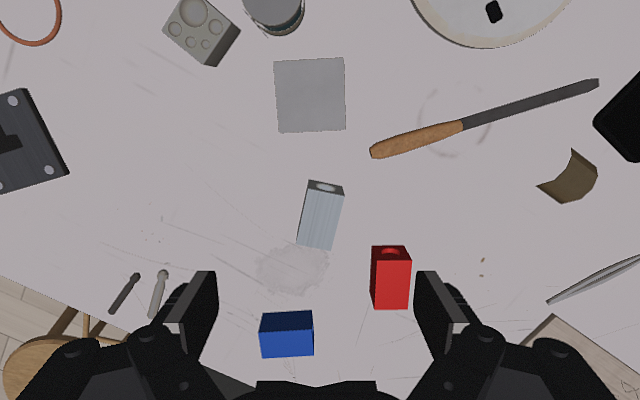

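View pics/w2.png

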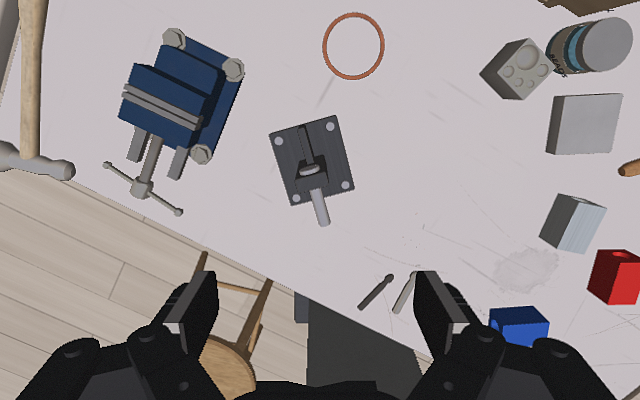

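w1 shows the socket from (297,248) to (344,192), with the opening at (324,187) in its far end. w2 shows the gauge plate from (270,115) to (355,190), with the pin tip at about (323,224). I'll zoom in and pick corners.

Run:
```python
import cv2,numpy as np
a=cv2.imread("pics/w1.png")[170:260,280:360]; b=cv2.imread("pics/w2.png")[105:235,260:365]
a=cv2.resize(a,None,fx=6,fy=6,interpolation=2); b=cv2.resize(b,None,fx=4,fy=4,interpolation=2)
cv2.imwrite("pics/z1.png",a);cv2.imwrite("pics/z2.png",b)
```

```text
(no output)
```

View pics/z1.png

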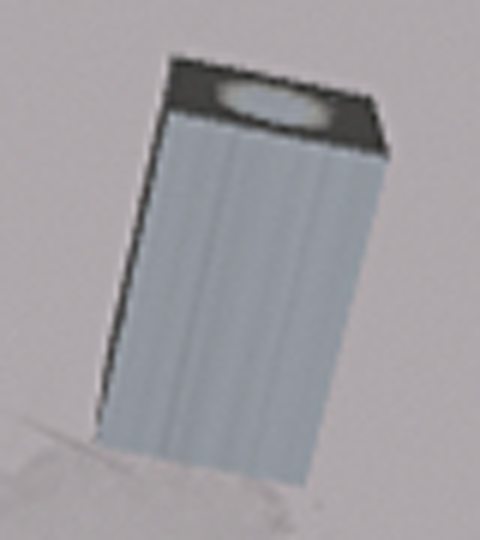

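View pics/z2.png

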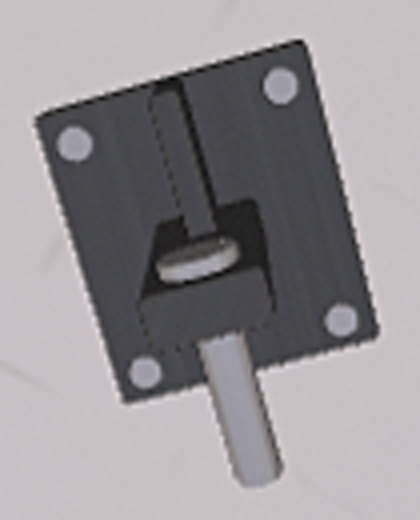

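Run:
```python
from h import *
np.set_printoptions(suppress=True,precision=1)
L=lambda f:np.load(f"pics/{f}.npy",allow_pickle=True).item()
c=L("w1"); p=np.array([[97,440],[304,486],[387,158],[168,112]])/6+[280,170]
P=onz(c,p,36); print(P, P.mean(0)); print("sizes",np.linalg.norm(P-np.roll(P,-1,0),axis=1))
d=(P[2]+P[3]-P[0]-P[1]); print("socket yaw",np.arctan2(d[1],d[0]))
print("ends z0",onz(c,np.array([[172,58],[375,97]])/6+[280,170],0))
c=L("w2"); p=np.array([[40,115],[303,40],[378,333],[124,402]])/4+[260,105]
P=onz(c,p,10); print(P,P.mean(0)); print("sizes",np.linalg.norm(P-np.roll(P,-1,0),axis=1))
d=(P[0]+P[1]-P[2]-P[3]); y=np.arctan2(d[1],d[0]);print("gauge yaw",y)
s=np.array([[75,144],[281,86],[342,320],[147,372]])/4+[260,105]
S=onz(c,s,12); print("screws",S.mean(0)); d=(S[0]+S[1]-S[2]-S[3]); print("yaw",np.arctan2(d[1],d[0]))
o=P.mean(0); tip=o-[49*np.cos(y),49*np.sin(y),0]; print("tip pred",tip, "seen",onz(c,[[260+258/4,105+475/4]],85))
for n in("w1","w2"): print(L(n)["position"],L(n)["rotation"])
```

```text
[[ 479.  -186.6   36. ]
 [ 470.4 -221.7   36. ]
 [ 528.8 -234.3   36. ]
 [ 536.5 -199.1   36. ]] [ 503.7 -210.4   36. ]
sizes [36.1 59.8 36.1 58.8]
socket yaw -0.21372861408187077
ends z0 [[ 536.1 -199.1    0. ]
 [ 528.9 -235.1    0. ]]
[[609.5 150.7  10. ]
 [630.   76.8  10. ]
 [545.4  53.   10. ]
 [523.8 129.   10. ]] [577.2 102.4  10. ]
sizes [76.7 87.9 79.  88.4]
gauge yaw 0.26134451828692823
screws [575.8 102.4  12. ]
yaw 0.27368939910818674
tip pred [529.8  89.7  10. ] seen [[530.1  90.5  85. ]]
[ 627.3 -206.2  353. ] [-0.3 -0.  -1.6]
[657.5  99.6 403. ] [-0.3 -0.  -1.6]
```

Every measurement agrees with the given sizes: socket centre (503.7, -210.4), yaw -0.21, and pin tip (530, 90, 85), gauge yaw 0.27. I'll check reach for the planned poses, then grasp.

```bash
cat >> h.py <<'E'
pi=np.pi
YG=0.268; G=np.array([np.cos(YG),np.sin(YG),0]); TIP=np.array([530,90.1,85.])
def st(m=""):
    s=manip.read_state(); print(m,"t",round(s["t"],2),"tcp",s["tcp_pos"].round(1),"rot",s["eef_rot"].round(3),"F",s["force"].round(1),"op",round(s["opening"],3),"j",s["joints"].round(2)); return s
E
python3 - <<'E'
from h import *
for yaw in (YG+pi,YG):
    for d in (95,50,0): 
        p=TIP-G*d; p[2]=72; print(yaw,d,solver.ik(p,[pi,0,yaw]))
# final: tool z forward along yaw f, tool x down (A) or up (B)
for f in (0,0.2,-.2):
  for sx in(-1,1):
    z=np.array([np.cos(f),np.sin(f),0]); x=np.array([0,0,sx]); y=np.cross(z,x)
    e=Ro.from_matrix(np.c_[x,y,z]).as_euler("xyz"); print(f,sx,e,solver.ik([560,0,250],e))
manip.move_ptp([503.7,-210.4,110],[pi,0,pi-.214]); st()
manip.movel([503.7,-210.4,5],rate=120); st()
effector.move_gripper(0.0); st()
manip.movel([503.7,-210.4,90],rate=120); st()
snap("wrist","w3")
E
```

```text
3.409592653589793 95 [ 0.00101199  0.10611712 -0.60621992  0.85845929  0.         -0.26698801]
3.409592653589793 50 [ 0.02560476  0.18070875 -0.51636228  0.8737253   0.         -0.24239524]
3.409592653589793 0 [ 0.04812365  0.26066677 -0.41173035  0.8983992   0.         -0.21987635]
0.268 95 [ 1.01198950e-03  1.06117116e-01 -6.06219919e-01  8.58459292e-01
  0.00000000e+00  2.87460464e+00]
0.268 50 [ 0.02560476  0.18070875 -0.51636228  0.8737253   0.          2.89919741]
0.268 0 [ 0.04812365  0.26066677 -0.41173035  0.8983992   0.          2.9217163 ]
0 -1 [-0.          1.57079633  0.        ] None
0 1 [ 3.14159265 -1.57079633  0.        ] None
0.2 -1 [-0.2         1.57079633  0.        ] None
0.2 1 [-2.94159265 -1.57079633  0.        ] None
-0.2 -1 [0.2        1.57079633 0.        ] None
-0.2 1 [ 2.94159265 -1.57079633  0.        ] None
 t 9.61 tcp [ 504.  -210.3  110.2] rot [-3.142  0.     2.928] F [-0.  -0.3 -0.1] op 1.002 j [-0.51  0.23 -0.36  0.98  0.   -0.3 ]
 t 10.63 tcp [ 504.4 -210.8    5.7] rot [-3.141e+00  1.000e-03  2.928e+00] F [ 0.2 -0.4  0.3] op 1.0 j [-0.51  0.36 -0.45  0.76 -0.   -0.3 ]
 t 11.15 tcp [ 504.4 -210.7    5.7] rot [-3.141e+00  2.000e-03  2.928e+00] F [0.1 0.1 3.7] op 0.411 j [-0.51  0.36 -0.45  0.76  0.   -0.3 ]
 t 12.01 tcp [ 502.8 -209.9   89.1] rot [ 3.141e+00 -2.000e-03  2.928e+00] F [ 0.1 -1.4 -2.3] op 0.411 j [-0.51  0.25 -0.38  0.94 -0.   -0.3 ]<sys>:0: UserWarning: Gimbal lock detected. Setting third angle to zero since it is not possible to uniquely determine all angles.
```

View pics/w3.png

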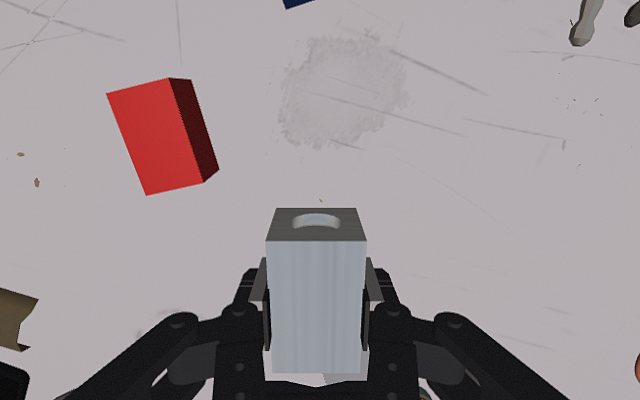

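The socket is square in the jaws and the robot-side opening is visible at (317,220). My final-pose IK returned None, so I'll search for reachable ones before the probe.

```bash
python3 - <<'E' 2>/dev/null
from h import *
def fin(f,sx,tilt=0):
    # tilt: tool z dips below horizontal by tilt
    z=np.array([np.cos(f)*np.cos(tilt),np.sin(f)*np.cos(tilt),-np.sin(tilt)]); u=np.array([np.cos(f)*np.sin(tilt),np.sin(f)*np.sin(tilt),np.cos(tilt)])
    x=sx*u; return Ro.from_matrix(np.c_[x,np.cross(z,x),z]).as_euler("xyz")
for sx in(-1,1):
  for tilt in (0,0.12):
   for x in range(350,800,75):
    for z in range(150,500,50):
     for yy in (0,-100):
      f=np.arctan2(yy,x)
      q=solver.ik([x,yy,z],fin(f,sx,tilt))
      if q is not None: print(sx,tilt,x,yy,z,q.round(2))
E
```

```text
-1 0 575 0 450 [-0.23 -0.43 -1.06 -0.63  0.23  0.  ]
-1 0 575 -100 450 [-0.39 -0.41 -1.05 -0.64  0.22  0.  ]
-1 0 650 0 350 [-0.18  0.02 -1.07 -1.09  0.18  0.  ]
-1 0 650 -100 350 [-0.33  0.03 -1.06 -1.09  0.18  0.  ]
-1 0 650 0 400 [-0.18 -0.12 -1.02 -0.9   0.18  0.  ]
-1 0 650 -100 400 [-0.33 -0.11 -1.   -0.9   0.18  0.  ]
-1 0 650 0 450 [-0.18 -0.23 -0.96 -0.72  0.18  0.  ]
-1 0 650 -100 450 [-0.33 -0.22 -0.94 -0.73  0.18  0.  ]
-1 0 725 0 150 [-0.15  0.73 -0.95 -1.68  0.15  0.  ]
-1 0 725 -100 150 [-0.28  0.73 -0.94 -1.66  0.15  0.  ]
-1 0 725 0 200 [-0.15  0.58 -0.97 -1.54  0.15  0.  ]
-1 0 725 -100 200 [-0.28  0.58 -0.95 -1.53  0.15  0.  ]
-1 0 725 0 250 [-0.15  0.42 -0.97 -1.39  0.15  0.  ]
-1 0 725 -100 250 [-0.28  0.43 -0.95 -1.38  0.15  0.  ]
-1 0 725 0 300 [-0.15  0.28 -0.95 -1.23  0.15  0.  ]
-1 0 725 -100 300 [-0.28  0.28 -0.94 -1.22  0.15  0.  ]
-1 0 725 0 350 [-0.15  0.14 -0.93 -1.07  0.15  0.  ]
-1 0 725 -100 350 [-0.28  0.15 -0.91 -1.06  0.15  0.  ]
-1 0 725 0 400 [-0.15  0.03 -0.88 -0.91  0.15  0.  ]
-1 0 725 -100 400 [-0.28  0.04 -0.87 -0.91  0.15  0.  ]
-1 0 725 0
[... 3767 characters left out ...]
.95 -1.41  0.15  3.12]
1 0.12 725 0 200 [-0.15  0.43 -0.96 -1.27  0.15  3.12]
1 0.12 725 -100 200 [-0.28  0.44 -0.95 -1.26  0.15  3.12]
1 0.12 725 0 250 [-0.15  0.29 -0.95 -1.12  0.15  3.12]
1 0.12 725 -100 250 [-0.28  0.29 -0.94 -1.11  0.15  3.12]
1 0.12 725 0 300 [-0.15  0.15 -0.92 -0.95  0.15  3.12]
1 0.12 725 -100 300 [-0.28  0.16 -0.91 -0.95  0.15  3.12]
1 0.12 725 0 350 [-0.15  0.04 -0.88 -0.8   0.15  3.12]
1 0.12 725 -100 350 [-0.28  0.05 -0.87 -0.79  0.15  3.12]
1 0.12 725 0 400 [-0.15 -0.06 -0.83 -0.65  0.15  3.12]
1 0.12 725 -100 400 [-0.28 -0.05 -0.82 -0.65  0.15  3.12]
1 0.12 725 0 450 [-0.15 -0.14 -0.76 -0.5   0.15  3.12]
1 0.12 725 -100 450 [-0.28 -0.13 -0.75 -0.51  0.15  3.12]
```

```bash
cat >> h.py <<'E'
ZT=72.7
def at(d): p=TIP+G*d; p[2]=ZT; return p
def probe(ds,f0,lim,rate=40):
    for d in ds:
        manip.movel(at(d),rate=rate); manip.sleep(0.1); s=manip.read_state()
        F=s["force"]-f0; a=(s["tcp_pos"]-TIP)@G; print("cmd",d,"act",a.round(2),"F",F.round(1),"axial",(-F@G).round(1),"t",round(s["t"],2))
        if np.linalg.norm(F)>lim: return d
E
python3 - <<'E'
from h import *
manip.move_ptp(at(-60),[pi,0,YG+pi]); manip.sleep(0.3); s=st(); f0=s["force"]; np.save("f0.npy",f0)
print(probe([-45,-34,-30,-27,-25,-24,-23,-22,-21,-20],f0,6))
snap("side","s4"); snap("scene","c4")
im=cv2.imread("pics/s4.png")[170:290,230:370]; cv2.imwrite("pics/s4z.png",cv2.resize(im,None,fx=5,fy=5,interpolation=2))
E
```

```text
t 13.47 tcp [472.6  73.4  72.8] rot [-3.141  0.    -2.875] F [-0.  -0.1 -2.2] op 0.414 j [ 0.02  0.16 -0.54  0.87 -0.   -0.25]
cmd -45 act -45.27 F [ 0.1 -0.3  0.1] axial -0.0 t 14.09
cmd -34 act -34.11 F [-0.1  0.6 -0.2] axial -0.1 t 14.62
cmd -30 act -30.02 F [-0.2  0.1 -0.9] axial 0.2 t 14.97
cmd -27 act -26.98 F [0.8 0.8 0.3] axial -1.0 t 15.32
cmd -25 act -25.0 F [ 0.5 -0.6 -0.4] axial -0.3 t 15.67
cmd -24 act -24.02 F [-0.   0.6  0. ] axial -0.1 t 16.02
cmd -23 act -23.0 F [-0.9  1.5  1.6] axial 0.4 t 16.37
cmd -22 act -21.97 F [-0.4  0.3  0.1] axial 0.3 t 16.72
cmd -21 act -20.97 F [ 0.2  0.6 -0.7] axial -0.3 t 17.07
cmd -20 act -20.01 F [ 0.8 -0.4 -0.9] axial -0.6 t 17.42
None
```

View pics/s4z.png

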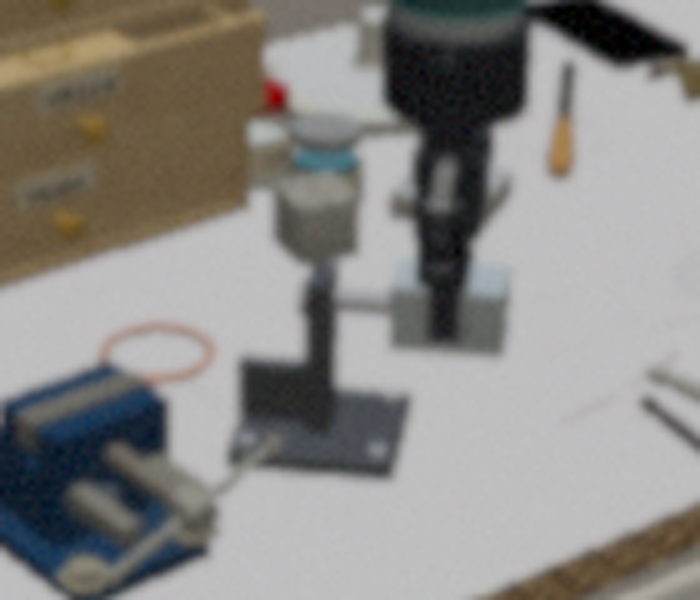

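The side view shows the pin level with the socket's middle and the socket just reaching it. There is no contact 4 mm past the recess depth, so I'll go deeper.

Run:
```python
from h import *
f0=np.load("f0.npy")
print(probe([-18,-16,-14,-11,-8,-4,-1,0,1,2,3,4,5,6],f0,6))
snap("side","s5"); snap("scene","c5")
st()
im=cv2.imread("pics/s5.png")[170:290,230:370]; cv2.imwrite("pics/s5z.png",cv2.resize(im,None,fx=5,fy=5,interpolation=2))
```

```text
cmd -18 act -17.98 F [-0.2  0.3  0.2] axial 0.2 t 17.87
cmd -16 act -15.98 F [0.7 0.2 0.3] axial -0.7 t 18.22
cmd -14 act -13.96 F [ 0.6  0.4 -0.7] axial -0.7 t 18.57
cmd -11 act -10.95 F [ 0.7  0.3 -0.7] axial -0.8 t 18.92
cmd -8 act -7.98 F [ 0.5 -0.  -0.5] axial -0.5 t 19.27
cmd -4 act -3.96 F [ 0.2  0.1 -0.2] axial -0.2 t 19.62
cmd -1 act -1.0 F [ 0.2 -0.5  0.4] axial -0.1 t 19.97
cmd 0 act -0.03 F [-0.1 -0.2 -0.1] axial 0.1 t 20.32
cmd 1 act 1.02 F [ 0.  -0.   0.6] axial -0.0 t 20.67
cmd 2 act 1.99 F [0.2 0.8 0.1] axial -0.4 t 21.02
cmd 3 act 3.01 F [-0.5  0.2 -0.5] axial 0.4 t 21.37
cmd 4 act 3.77 F [-0.8 -1.1  0.2] axial 1.1 t 21.72
cmd 5 act 3.78 F [-4.7 -1.5  3.6] axial 4.9 t 22.07
5
 t 22.17 tcp [533.6  91.1  72.5] rot [-3.142e+00 -2.000e-03 -2.874e+00] F [-4.9 -1.6  1.4] op 0.407 j [ 0.05  0.27 -0.4   0.9  -0.   -0.22]
```

View pics/s5z.png

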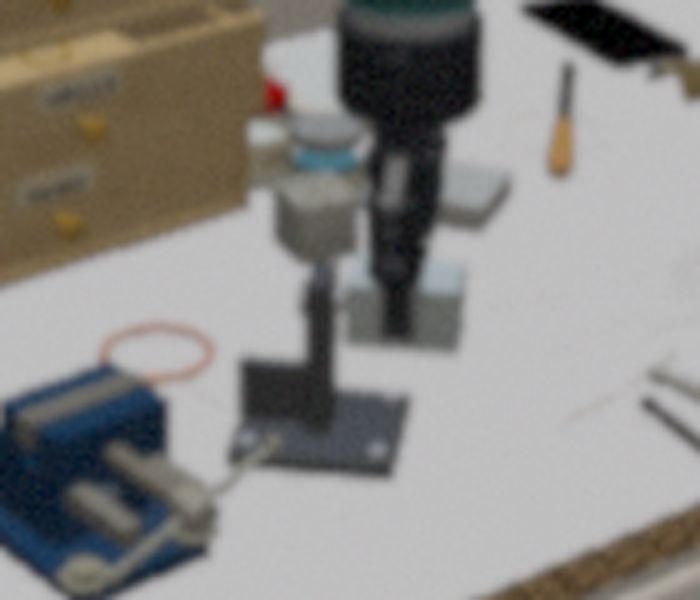

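Contact came at 3.8 mm, where the bore bottom was expected at 4 mm, so the far end is the bore. Next I'll draw off, lift and turn the bore up.

```bash
python3 - <<'E' 2>/dev/null
from h import *
manip.movel(at(-75),rate=80); st("off")
p=at(-75); p[2]=280; manip.movel(p,rate=150); st("up")
f=np.arctan2(-50,650); z=np.array([np.cos(f),np.sin(f),0]); x=np.array([0,0,-1.])
e=Ro.from_matrix(np.c_[x,np.cross(z,x),z]).as_euler("xyz")
try: manip.move_ptp([650,-50,400],e)
except manip.Unreachable as ex: print("unreach",ex)
manip.sleep(0.5); s=st("final"); R=Ro.from_euler("xyz",s["eef_rot"]).as_matrix(); print(R.round(3),s["qvel"].round(3))
snap("side","s6"); snap("scene","c6"); snap("wrist","w6")
a=cv2.imread("pics/s6.png"); b=cv2.imread("pics/w6.png"); cv2.imwrite("pics/j6.png",np.vstack([cv2.resize(b,(480,300)),cv2.resize(a,(480,300))]))
E
```

```text
off t 23.32 tcp [458.6  70.3  73. ] rot [-3.141e+00  1.000e-03 -2.874e+00] F [-0.   1.3 -2.6] op 0.406 j [ 0.01  0.14 -0.56  0.87  0.   -0.26]
up t 24.85 tcp [457.   70.2 278.9] rot [ 3.141e+00 -2.000e-03 -2.874e+00] F [-0.2 -0.5 -1.8] op 0.413 j [ 0.01 -0.04 -0.28  1.33 -0.   -0.26]
final t 27.27 tcp [650. -50. 400.] rot [-0.33   1.571 -0.407] F [-0.   0.1 -2.2] op 0.41 j [-0.26 -0.12 -1.01 -0.9   0.18 -0.  ]
[[ 0.     0.077  0.997]
 [-0.     0.997 -0.077]
 [-1.    -0.     0.   ]] [-0.002  0.    -0.002 -0.    -0.    -0.001]
```

View pics/j6.png

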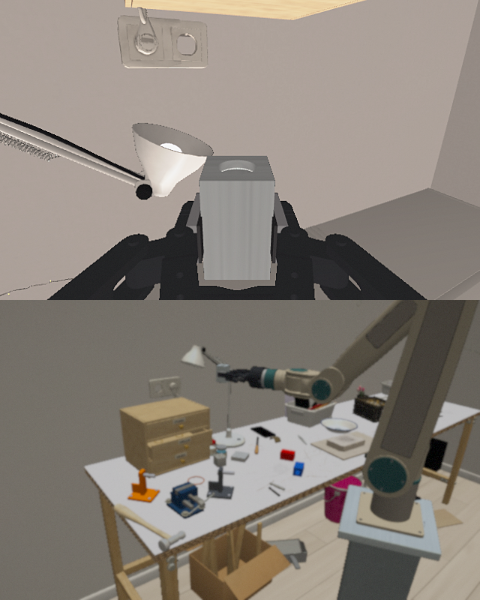

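The wrist view is upside down: its camera is under the socket, so the opening it sees (about (238,167) in the composite) is the recess. The tool x axis reads straight down, so the bore, at the opposite end, points up. The bystander blocks are where they were. Handing in.

Run:
```python
from h import *
st(); hand_in()
```

```text
t 27.42 tcp [650. -50. 400.] rot [2.149 1.571 2.073] F [-0.5  0.2 -1.5] op 0.417 j [-0.26 -0.12 -1.01 -0.9   0.18  0.  ]
the job is handed in; nothing more can be done
```

I handed the job in at 27.4 s, with the socket held still in the gripper and its bore pointing straight up; `hand_in()` gives no verdict.

- **Finding the bore:** I gripped the socket across its long sides and pushed its far end over the level pin. It passed the 6 mm recess depth with no resistance. It stopped with a light axial push of about 5 N, the socket's nominal centre 3.8 mm past the pin tip; the bore's bottom should meet it at 4 mm. That end is therefore the bore.
- **Final pose:** I drew it off, lifted it and turned it. The last reading had the TCP at (650, -50, 400) mm with joint speeds near zero. The tool axis along the socket was vertical to the printed precision.
- **Other checks:** The grip was closed on the socket, with the opening steady at about 0.41. The socket is about 370 mm above the bench and more than 300 mm from the pin tip. In the last side view the doming block and steel block look unmoved, but I judged that by eye and did not measure it.
- **What failed or disagreed:** My first guess at the final pose was out of reach, so I searched for a reachable one. No other check failed or disagreed.

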